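# Rivet the tool rack's loose end to the perforated board

## Task

Fasten the open end of the dark tool rack to the perforated board. Take the white push rivet with the raised red pin from the wooden block, find the board's hole under the rack's slot with its tip, and seat it there until the flange lies flat on the rack while the pin is still up; only then press the red pin in until it is flush, and let go. Press gently (rack and board stand 30 N at most, and more than about 9 N on the pin drives it in too early), and leave the oil bottle, the flat file and the brass ligature where they are.

Things in the scene. Friction and masses are not known exactly. Their poses are not given: they have to be found in the camera images.
- rivet: white push rivet, loose, hanging upright in the parts block at the start. Origin: centre of the flange's underside, z up. Flange 24 mm wide, 3 mm thick. Under it shank and four legs, 10.6 mm across down to 10 mm, then tapering to a rounded tip. Above it the red pin, 8.4 mm across, 9 mm proud of the flange. Grip the pin, fingertips just over the flange. Its turn about z does not matter.
- pin (a joint): travel of the red pin into the rivet, m: 0 up as supplied, 0.009 home, its top flush with the flange's top. It slides stiffly, at about 9 N all the way, then stops hard, and stays where it is left. It spreads each leg by a quarter of its travel, so a rivet with its pin in by more than 2 to 3 mm no longer enters the hole.
- rack: dark moulded tool rack, 300 mm long (its y), 40 mm wide, held on the board by a finished rivet in its +y ear. Origin: centre of its underside, on the board's top. Its notched shelf stands 47 mm over the board from y = -75 to +85 mm. At the -y ear there is room for fingers closing along the rack's x.
- slot (a point): middle of the slot in the rack's -y ear, on the ear's top face, 3 mm above the board; axes as the rack's. Slot 12 mm wide (x), 30 mm long (y). Under it the board has one 12 mm round hole, centred in x within 0.5 mm but up to 8 mm either way in y: to be felt. Off the hole the tip meets the board 3 mm below this point; seated, the rivet's origin is level with it.
- board: ochre perforated board, 240 by 350 by 4 mm, rows of 12 mm holes at 40 mm pitch, fixed on two battens; its top is 50 mm above the bench. Origin at the centre of its underside, on the bench.
- block: dark hardwood parts block, 60 by 130 mm, 32 mm high, fixed to the bench; origin at the centre of its underside. The rivet hangs by its flange in a 15 mm hole, 30 mm towards the block's +y from its centre; small brass screws stand up to 12 mm high at its -y half.
- oil: small white oil bottle with blue cap, 32 mm diameter, 85 mm high, standing loose on the bench; origin at the centre of its base. Leave alone.
- file: flat file with light wooden handle, 185 mm, 18 mm high, lying loose on the far side of the board, along the rack. Leave alone.
- ligature: brass ring (mouthpiece ligature), 30 mm diameter, 26 mm high, standing loose on the near side of the board about 80 mm from the slot; origin at the centre of its base. Leave alone.
- tip (a point): lower end of the rivet's legs, 18 mm under the flange's underside; rounded, about 6.5 mm across.
Not all that is in view belongs to the job. Of the things that look like the rivet, the smallest one is meant.

How it is judged (in metres and radians):
On the way, in this order (a step that is already met when the one before it is completed fails the run):
1. the rivet sits in the board's hole with its flange flat on the rack's ear, its pin still up (z of rivet in the frame of slot below 0.0015 m and horizontal distance between rivet and slot below 0.01 m and angle between rivet's own z axis and vertical below 0.1 rad and value of joint pin below 0.003 m), for 0.1 s.
2. the pin is pressed flush (value of joint pin above 0.0075 m), for 0.2 s.
At the end, for the whole second after the job is handed in: The rivet is at rest in the board's hole through the rack's slot (within 10 mm of the slot's middle), upright within 0.1 rad, flange on the ear within 1.5 mm, pin pressed in by at least 7.5 mm of its 9 mm (flush within 1.5 mm) (value of joint pin above 0.0075 m and z of rivet in the frame of slot between -0.0015 and 0.0015 m and horizontal distance between rivet and slot below 0.01 m and angle between rivet's own z axis and vertical below 0.1 rad and linear speed of rivet below 0.01 m/s); the robot touches nothing.
It fails at once if the pin is driven in by more than 3 mm before the rivet is seated with its flange on the rack (within 2 mm) (value of joint pin above 0.003 m and (z of rivet in the frame of slot above 0.002 m or horizontal distance between rivet and slot above 0.012 m)).
It fails at once if the moulded rack is pressed with more than 30 N (contact force between anything else and rack above 30 N).
It fails at once if the board is pressed with more than 30 N (contact force between anything else and board above 30 N).
It fails at once if the oil bottle, the flat file or the ligature is moved by more than 20 mm or knocked over (distance of any of oil, file, ligature from where it was at the start of the episode above 0.02 m or angle between any of oil, ligature's own z axis and vertical above 0.5 rad).
It also fails if it takes over 64 s, if anything falls off the work surface, if the arm or the gripper's body presses on something with over 40 N, if the wrist force passes 120 N, or if a joint passes its speed limit or range.

## Robot

A 6-joint arm with a two-finger parallel gripper is mounted at the origin on the work surface. World frame = base frame: x ahead of the robot, y to its left, z up, the work surface at z = 0. Lengths are in mm, angles in rad, forces in N, time in s.
With the tool pointing down it reaches from about 350 to 875 mm from the base axis. Payload 4.2 kg.
Tool frame: the origin (TCP) lies between the finger pads; the fingertips stand 17 mm ahead of it and the grasp point (between the pads) lies 2 mm behind it (nose_length is the distance from the TCP to the fingertips, in mm); z points along the fingers, y is the direction in which the jaws open and shut (so a half turn about z gives the same grasp; the last joint's range is limited). The gripper opens to 85 mm and grips with 20 to 120 N. Pads are 22 mm wide; open, the fingers measure 114 mm over their backs; the gripper's body (76 mm by 85 mm) begins 54 mm behind the grasp point. The pads swing forward as they close: fully open they stand 13 mm farther back than shut.
Start: joints at [-0.914, 0.385, 0.008, 0, -1.194, -0.259], TCP at [242.133, -576.169, 248.312] pointing down, gripper open.
Joint ranges: [-3.14, 3.14], [-1.21, 2.06], [-1.07, 1.41], [-3.16, 2.05], [-2.99, -0.16], [-3.1, 3.1]. Speed limits (rad/s): [2.79, 2.79, 3.14, 3.14, 3.14, 3.14].

## Interface

Orientations are given as a unit quaternion [x, y, z, w].
In Python, from bench import * gives the robot as it stands.
- The arm moves only by the tool jog_arm, never from a script. Its argument "increments" is a list of rows, each a list of 4 numbers: the shift along the tool's x, y, z in m, then the turn about the tool's z in degrees. A call has 1 to 10 rows; each row is the pose to reach, as a shift and turn from the pose measured when the call began, along the tool's axes at that moment; what a row does not reach only later rows make up. A row lasts 1/8 s, in which the tool goes at most 62.5 mm and 10.7 degrees, less where a joint would pass 70% of its speed; a pose out of reach is approached as far as the arm can. A call with a gripper value outside its range is refused whole. "hand" is the gripper's target within -1 to 1 (fully open at 1, half-way at 0, shut at -1), set as the call begins (left out, the last holds). The fingers move at their own pace and stop on an object; the grip force is fixed at half the most. Time passes only in rows, so rows that repeat a pose let the fingers close. It gives the time, the measured TCP pose, the force and the opening at its end, in the units of the state.
- read_state(): the state, without advancing time (a new reading comes with each control period).
- get_image(name): name is "scene" or "top"; returns the picture (480x640x3 uint8, red, green, blue); there is no depth.
- calibration(name): a dict with "fx", "fy", "cx", "cy" (pixels), "position" and "rotation" of the camera in the world. Camera axes: x right, y up, looking along -z (the intrinsics and any distortion apply to the point x, -y, -z); pixel columns grow to the right and rows downward; lengths in mm; the calibration is good to about 2 mm. A picture is of the moment at which its call begins. calibration takes no time and is no camera call.
- job_done(): hands the job in, once; it reports no verdict.
The state is a dict: "clock": time; "joints": joint angles; "joint_vel": joint speeds; "joint_efforts": joint torques, N m; "position": TCP position; "ee_rot": TCP orientation; "contact_force": force on the tool from outside, world axes, zero at the start; "wrist_torque": the same for the moment, N m; "gripper_width": finger opening in mm.
Only numpy, scipy, OpenCV 4.12 (cv2) and the standard library are available. Lean on these libraries where they do the work, as an engineer would, in place of code of your own. Each camera call takes 0.05 s, during which the arm holds its last target.

## Working session

There is one attempt and no reset: what is moved stays moved. The work goes in short steps, Python scripts to look and compute and a tool call to move; the robot and the scene stay as the last step left them, time stands still between calls to the robot, and variables do not carry over. Pictures are saved under pics/ and viewed, and the job is handed in when it is done.

Besides the shell and the picture viewer there is one more tool, called after "Call:" as name(argument=value, ...) on one line, values as JSON. jog_arm: Moves the arm, as the interface text tells. Its arguments: {"type":"object","properties":{"increments":{"type":"array"},"hand":{"type":"number"}},"required":["increments"]}

```bash
mkdir -p pics
python3 - <<'E'
from bench import *
import cv2
print(read_state())
for n in("scene","top"):
    cv2.imwrite(f"pics/{n}0.png",get_image(n)[:,:,::-1]); print(n,calibration(n))
E
```

```text
{'clock': 0.0, 'joints': array([-9.14411817e-01,  3.85620552e-01,  6.59737877e-03, -4.70129179e-04,
       -1.19399485e+00, -2.58589853e-01]), 'joint_vel': array([-0.00011982, -0.00065523,  0.00025623, -0.00168442,  0.0007683 ,
        0.00248791]), 'joint_efforts': array([-1.20815159e-03, -3.92283833e+01,  1.88406193e+01,  4.18636009e+00,
       -4.63723336e-03, -9.04459867e-07]), 'position': array([ 241.90899562, -575.68975415,  247.17606046]), 'ee_rot': array([-1.97503367e-01,  9.80301555e-01,  1.09311702e-03, -2.94646620e-04]), 'contact_force': array([-0.73767645,  0.58386439, -0.45837428]), 'wrist_torque': array([ 0.02081031, -0.05644214, -0.01576571]), 'gripper_width': 85.45670138794213}
scene {'fx': 444.70414866719125, 'fy': 444.70414866719125, 'cx': 322.63578423682964, 'cy': 231.84832663944957, 'position': array([ 864.1504461 , -425.05559108,  637.87729534]), 'rotation': array([0.32921176, 0.11693656, 0.33585055, 0.87472845])}
top {'fx': 519.8727617091861, 'fy': 519.8727617091861, 'cx': 319.5985664663987, 'cy': 245.34828472965282, 'position': array([390.31037232, -33.79696612, 878.89812139]), 'rotation': array([-0.06312397,  0.06163623,  0.70635197, -0.70234126])}
```

View pics/scene0.png

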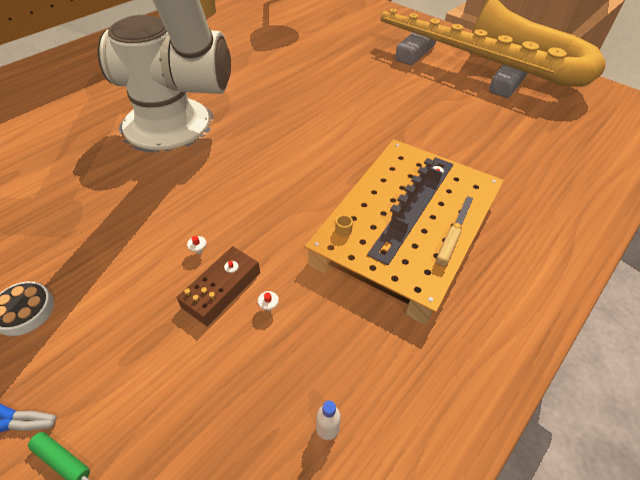

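View pics/top0.png

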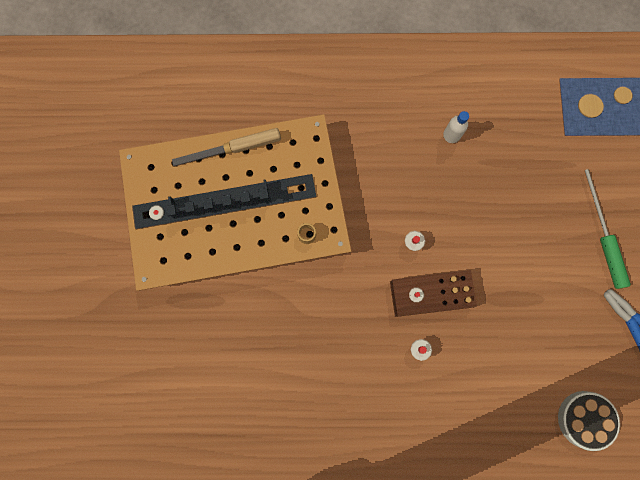

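The top view shows the block rivet at about (417,295), the slot at (297,188) and the ligature at (307,233). I'll enlarge both areas.

```bash
cat > h.py <<'E'
import numpy as np
from bench import *
from scipy.spatial.transform import Rotation as R
def ray(n,u,v):
    c=calibration(n); d=np.array([(u-c['cx'])/c['fx'],-(v-c['cy'])/c['fy'],-1.])
    return c['position'],R.from_quat(c['rotation']).apply(d)
def at(n,u,v,z):
    p,d=ray(n,u,v); return p+d*(z-p[2])/d[2]
def tri(a,b):
    (p,d),(q,e)=ray('top',*a),ray('scene',*b)
    s=np.linalg.lstsq(np.c_[d,-e],q-p,rcond=None)[0]; x,y=p+s[0]*d,q+s[1]*e
    return (x+y)/2,np.linalg.norm(x-y)
def proj(n,P):
    c=calibration(n); x=R.from_quat(c['rotation']).inv().apply(np.array(P)-c['position'])
    return c['cx']+c['fx']*x[0]/-x[2], c['cy']-c['fy']*x[1]/-x[2]
E
python3 - <<'E'
import cv2
for f,n,x,y,w,h in [("a","top0",250,160,100,75),("b","top0",380,255,110,82),("c","scene0",350,215,80,60),("d","scene0",170,240,100,75)]:
    i=cv2.imread(f"pics/{n}.png")[y:y+h,x:x+w]; cv2.imwrite(f"pics/{f}0.png",cv2.resize(i,(800,600*h*4//(w*3) if 0 else int(800*h/w)),interpolation=cv2.INTER_CUBIC)[:600])
E
```

```text
(no output)
```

View pics/a0.png

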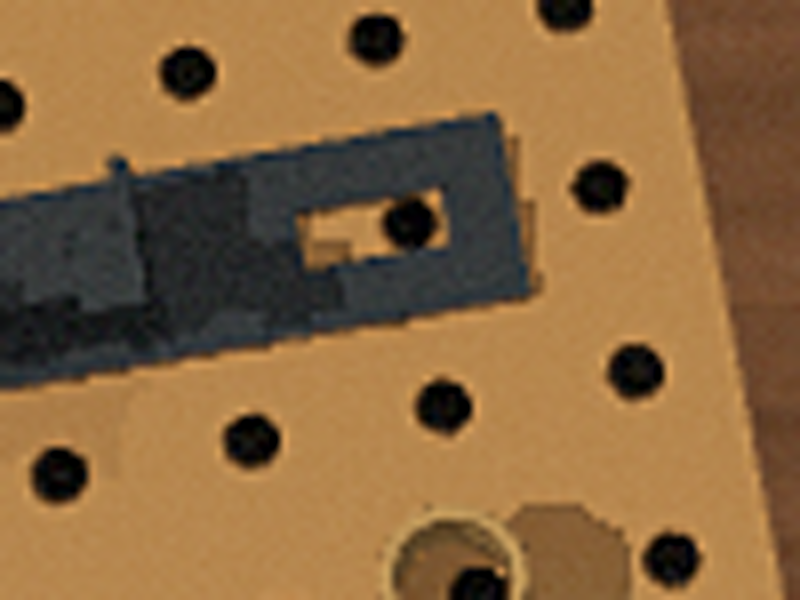

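View pics/b0.png

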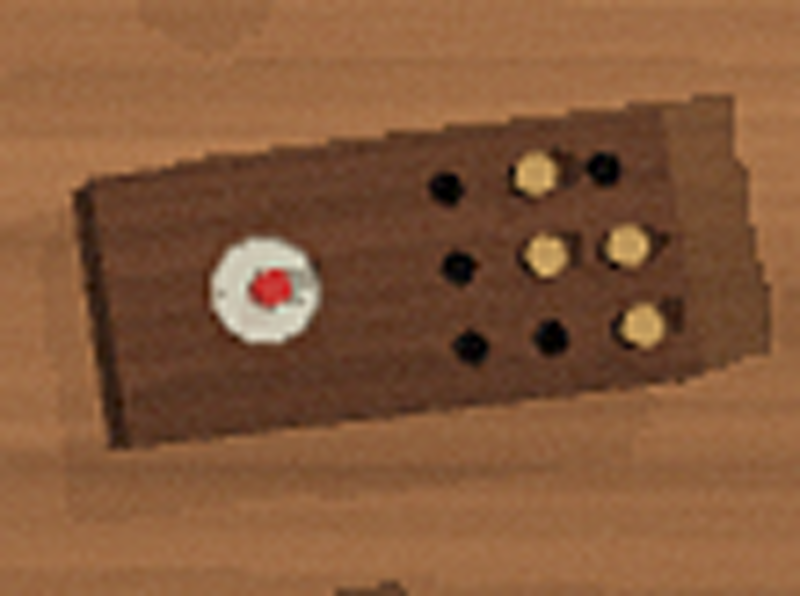

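View pics/c0.png

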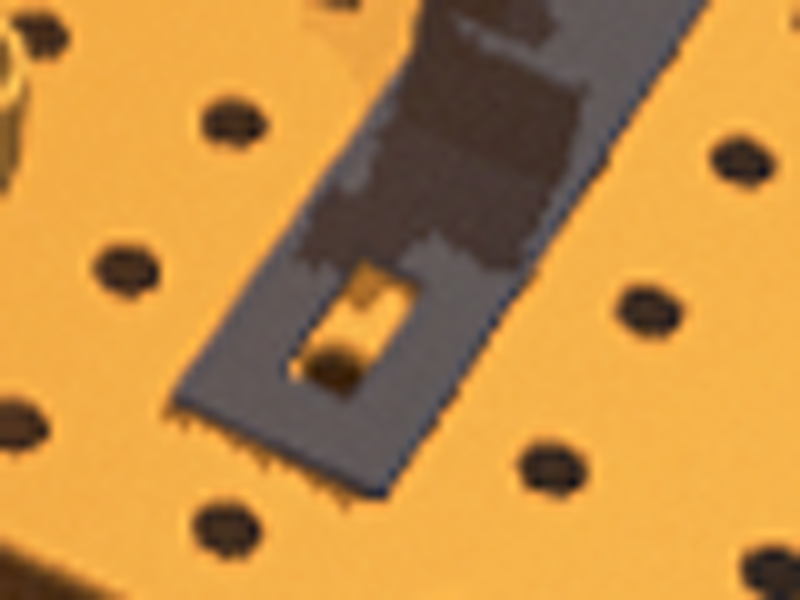

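View pics/d0.png

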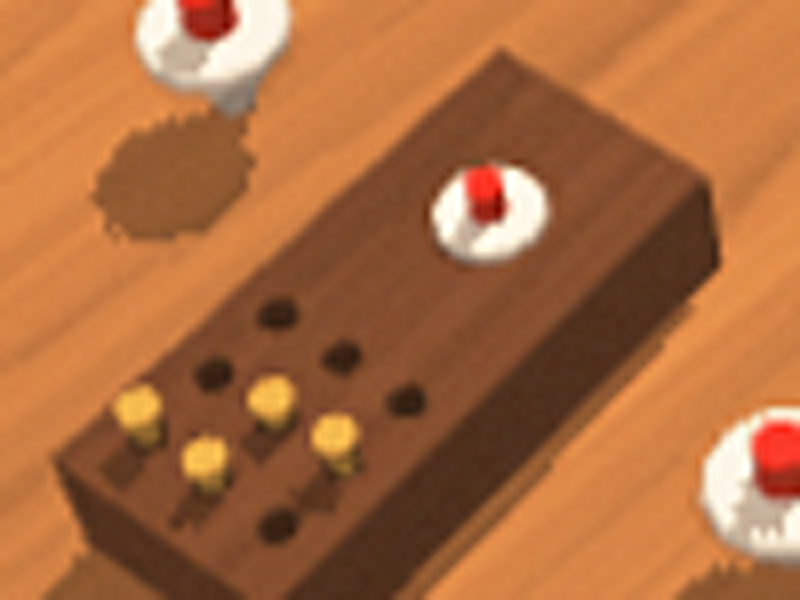

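Run:
```python
from h import *
np.set_printoptions(precision=1,suppress=True)
T=lambda x,y,ox,oy,s:(ox+(x+.5)/s-.5,oy+(y+.5)/s-.5)
h=T(410,222,250,160,8); hs=T(335,372,350,215,10)
print("hole top",at('top',*h,50),"scene",at('scene',*hs,50),tri(h,hs))
c=[T(*p,250,160,8) for p in[(297,213),(441,189),(452,245),(308,270)]]
C=[at('top',*p,53) for p in c]; print("slot",C,np.mean(C,0))
cs=[T(*p,350,215,10) for p in[(368,262),(420,290),(350,398),(290,368)]]
C=[at('scene',*p,53) for p in cs]; print("slot scene",C,np.mean(C,0))
f=T(265,290,380,255,800/110); fs=T(490,213,170,240,8)
print("flange",at('top',*f,35),at('scene',*fs,35),tri(f,fs))
p=T(270,287,380,255,800/110); ps=T(485,178,170,240,8)
print("pin",at('top',*p,44),at('scene',*ps,44),tri(p,ps))
# rack end corners
E1=[at('top',*T(*q,250,160,8),53) for q in[(495,115),(528,297)]]; print("rack end",E1)
# block corners z32
B=[at('top',*T(*q,380,255,800/110),32) for q in[(88,182),(122,445),(668,108),(690,375)]];print("block",B)
# board holes direction
H=[at('top',*T(*q,250,160,8),50) for q in[(188,72),(377,40),(565,8),(600,187),(635,371),(443,406),(252,440),(60,474)]];print(H)
# ligature
print("lig",at('top',307,233,76))
```

```text
hole top [635.9  -1.9  50. ] scene [637.9  -2.5  50. ] (array([636.8,  -1.5,  48.1]), np.float64(0.9343309466965556))
slot [array([637.1,  21.2,  53. ]), array([642. ,  -8.4,  53. ]), array([630.1, -10.7,  53. ]), array([624.9,  18.9,  53. ])] [633.5   5.2  53. ]
slot scene [array([628.8,  18.5,  53. ]), array([639.1,  19.5,  53. ]), array([644.2,  -7.5,  53. ]), array([632.9,  -9.1,  53. ])] [636.3   5.4  53. ]
flange [ 459.2 -188.2   35. ] [ 461.8 -189.    35. ] (array([ 459.7, -188.3,   32.4]), np.float64(0.9569450796738261))
pin [ 459.1 -187.7   44. ] [ 460.1 -187.3   44. ] (array([ 459.5, -187.4,   43.5]), np.float64(0.9377420868994416))
rack end [array([657.9, -19.6,  53. ]), array([618.9, -26.3,  53. ])]
block [array([ 483.9, -149.9,   32. ]), array([ 425.3, -155.7,   32. ]), array([ 499.9, -281.2,   32. ]), array([ 440. , -282.7,   32. ])]
[array([668.5,  44.3,  50. ]), array([675.2,   5. ,  50. ]), array([682. , -34.2,  50. ]), array([643.2, -41.2,  50. ]), array([603.9, -48.1,  50. ]), array([596.8,  -8.7,  50. ]), array([589.9,  30.4,  50. ]), array([583. ,  69.6,  50. ])]
lig [553.5 -12.8  76. ]
```

The board hole shows inside the slot towards its -y end, at about (636,-2). That agrees with the neighbouring grid holes. The rivet is at (459.5,-187.8). I'll work out the first move.

```bash
cat >> h.py <<'E'
def to(P,yaw=None):
    """shift in tool axes (m) and turn deg to bring TCP to P, with tool y along world angle yaw (deg)"""
    s=read_state(); r=R.from_quat(s['ee_rot']); m=r.as_matrix()
    d=r.inv().apply(np.array(P)-s['position'])/1000
    t=0
    if yaw is not None:
        a=np.degrees(np.arctan2(m[1,1],m[0,1])); t=-((yaw-a+90)%180-90)  # tool z is down
    print("t",s['clock'],"pos",s['position'].round(2),"shift",d.round(5),"turn",round(t,2),"F",s['contact_force'].round(2),"w",round(s['gripper_width'],1),"j6",s['joints'][5].round(3),"tilt",m[:2,2].round(4))
E
python3 - <<'E'
from h import *
print(R.from_quat(read_state()['ee_rot']).as_matrix().round(3))
to([459.5,-187.8,120],9.8)
E
```

```text
[[-0.922 -0.387 -0.001]
 [-0.387  0.922  0.002]
 [ 0.     0.002 -1.   ]]
t 0.1 pos [ 241.93 -575.76  247.33] shift [-0.35084  0.2732   0.12783] turn -77.02 F [-0.66  0.47  0.54] w 85.6 j6 -0.259 tilt [-0.0009  0.0017]
```

Call:
jog_arm(increments=[[-0.04, 0.03, 0, -9], [-0.08, 0.062, 0.01, -18], [-0.12, 0.093, 0.02, -27], [-0.16, 0.125, 0.04, -36], [-0.2, 0.156, 0.06, -45], [-0.24, 0.187, 0.08, -54], [-0.28, 0.218, 0.1, -63], [-0.32, 0.249, 0.11, -72], [-0.345, 0.268, 0.12, -77], [-0.351, 0.273, 0.128, -77]], hand=-0.2)

```text
clock: 1.35
position: [460.3, -186.4, 119.2]
ee_rot: [0.766, -0.643, -0.001, -0.0]
contact_force: [0.0, 0.2, 0.2]
gripper_width: 34.0
```

Run:
```python
from h import *
import cv2
to([459.5,-187.8,120],9.8)
a=get_image('top')[:,:,::-1];b=get_image('scene')[:,:,::-1]
cv2.imwrite("pics/m1.png",np.hstack([cv2.resize(a[220:370,350:500],(400,400),interpolation=2),cv2.resize(b[160:360,150:350],(400,400),interpolation=2)]))
```

```text
t 1.35 pos [ 460.3  -186.39  119.19] shift [ 0.00125  0.00104 -0.00081] turn 0.11 F [0.02 0.2  0.25] w 34.0 j6 0.233 tilt [-0.0015  0.0019]
```

View pics/m1.png

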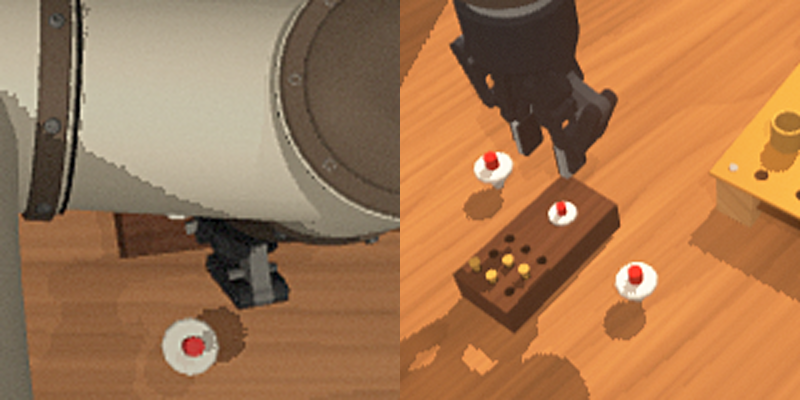

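Run:
```python
from h import *
s=read_state();p=s['position'];m=R.from_quat(s['ee_rot']).as_matrix()
for z in(12,17):
  for k in(-17,17): print(z,k,proj('scene',p+m[:,1]*k+m[:,2]*z))
```

```text
12 -17 (np.float64(232.55426468071346), np.float64(241.7028551311769))
12 17 (np.float64(215.6175378217202), np.float64(232.65045523378552))
17 -17 (np.float64(232.99202130533953), np.float64(243.74721100434482))
17 17 (np.float64(216.13978260210553), np.float64(234.71078261414493))
```

Call:
jog_arm(increments=[[0.001, 0.001, 0.02, 0], [0.001, 0.001, 0.04, 0], [0.001, 0.001, 0.053, 0], [0.001, 0.001, 0.053, 0]])

```text
clock: 1.95
position: [457.3, -189.0, 65.1]
ee_rot: [0.764, -0.645, -0.003, 0.001]
contact_force: [0.7, -1.3, -0.3]
gripper_width: 34.2
```

Run:
```python
from h import *
import cv2
to([459.5,-187.8,54.5],9.8)
b=get_image('scene')[:,:,::-1]
cv2.imwrite("pics/m2.png",cv2.resize(b[210:300,180:300],(800,600),interpolation=2))
```

```text
t 1.95 pos [ 457.28 -189.03   65.13] shift [-0.00081 -0.00245  0.01062] turn -0.1 F [ 0.7  -1.3  -0.25] w 34.2 j6 0.236 tilt [-0.0055  0.0023]
```

View pics/m2.png

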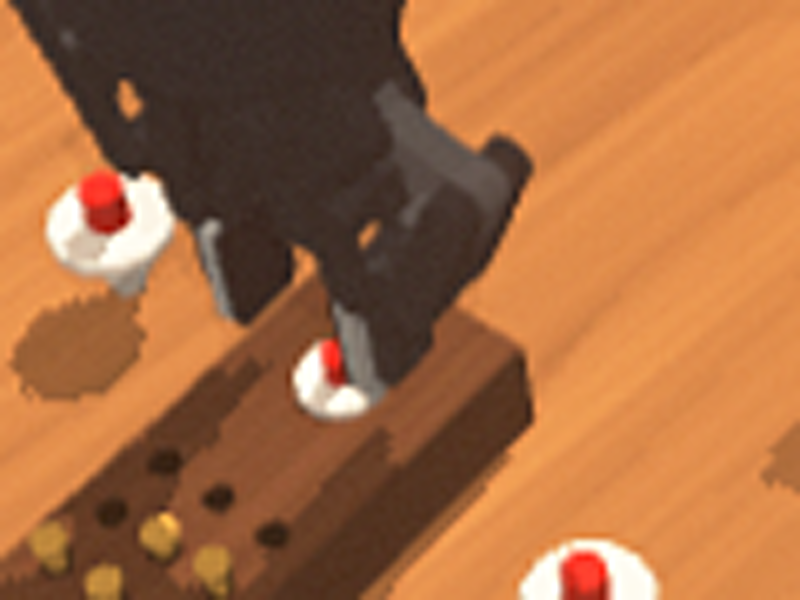

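Call:
jog_arm(increments=[[-0.0008, -0.0024, 0.005, 0], [-0.0008, -0.0024, 0.009, 0], [-0.0008, -0.0024, 0.009, 0]])

```text
clock: 2.38
position: [460.1, -187.7, 56.7]
ee_rot: [0.765, -0.645, -0.002, 0.001]
contact_force: [0.1, 1.1, -0.1]
gripper_width: 34.4
```

Run:
```python
from h import *
import cv2
to([459.5,-187.8,54.5],9.8)
b=get_image('scene')[:,:,::-1]
to([459.5,-187.8,54.5],9.8)
cv2.imwrite("pics/m3.png",cv2.resize(b[210:300,180:300],(800,600),interpolation=2))
```

```text
t 2.375 pos [ 460.06 -187.69   56.68] shift [2.00e-05 5.60e-04 2.18e-03] turn -0.06 F [ 0.06  1.11 -0.11] w 34.4 j6 0.233 tilt [-0.0042  0.002 ]
t 2.425 pos [ 460.13 -187.71   56.81] shift [-1.00e-05  6.30e-04  2.31e-03] turn -0.06 F [ 0.14  0.1  -1.09] w 33.8 j6 0.233 tilt [-0.004  0.002]
```

View pics/m3.png

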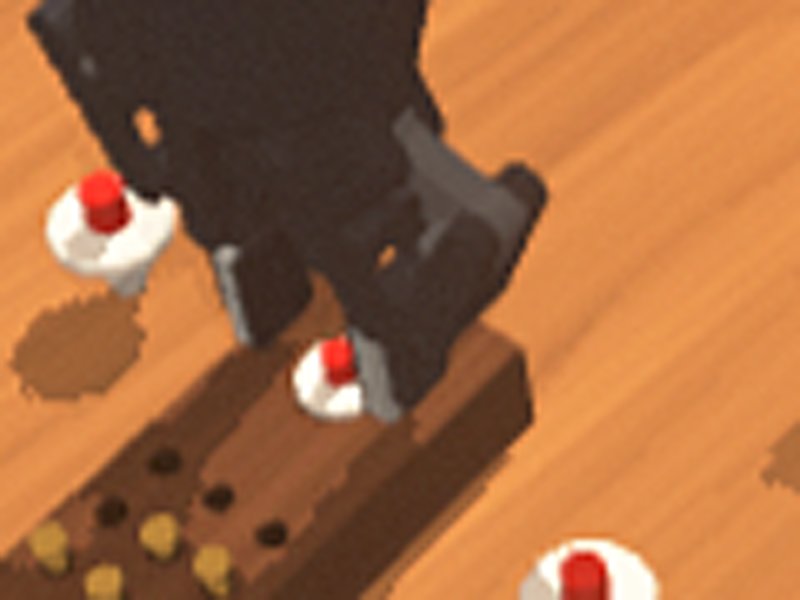

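Call:
jog_arm(increments=[[0, 0.0005, 0.002, 0], [0, 0.0005, 0.002, 0], [0, 0.0005, 0.002, 0], [0, 0.0005, 0.002, 0], [0, 0.0005, 0.002, 0], [0, 0.0005, 0.002, 0]], hand=-1)

```text
clock: 3.18
position: [459.6, -187.8, 54.8]
ee_rot: [0.765, -0.644, -0.002, 0.001]
contact_force: [0.3, -0.2, -0.1]
gripper_width: 3.5
```

Run:
```python
from h import *
import cv2
to([459.5,-187.8,54.5],9.8)
b=get_image('scene')[:,:,::-1]
to([459.5,-187.8,54.5],9.8)
cv2.imwrite("pics/m4.png",cv2.resize(b[210:300,180:300],(800,600),interpolation=2))
```

```text
t 3.175 pos [ 459.64 -187.79   54.81] shift [-1.0e-05  1.4e-04  3.1e-04] turn -0.06 F [ 0.25 -0.21 -0.09] w 3.5 j6 0.234 tilt [-0.004  0.002]
t 3.225 pos [ 459.65 -187.8    54.81] shift [-3.0e-05  1.5e-04  3.1e-04] turn -0.06 F [0.67 0.36 0.5 ] w 3.7 j6 0.234 tilt [-0.0039  0.002 ]
```

View pics/m4.png

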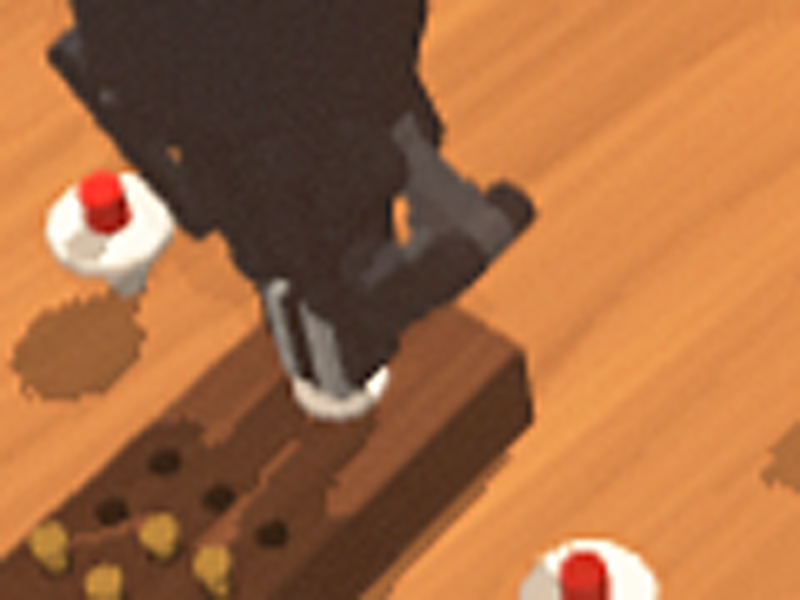

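Call:
jog_arm(increments=[[0, 0, 0, 0], [0, 0, -0.01, 0], [0, 0, -0.02, 0], [0, 0, -0.03, 0], [0, 0, -0.045, 0], [0, 0, -0.045, 0]])

```text
clock: 3.98
position: [460.8, -188.0, 101.4]
ee_rot: [0.765, -0.644, -0.001, -0.001]
contact_force: [-0.6, 0.8, -1.1]
gripper_width: 3.7
```

Run:
```python
from h import *
import cv2
to([459.5,-187.8,54.5],9.8)
b=get_image('scene')[:,:,::-1]
cv2.imwrite("pics/m5.png",cv2.resize(b[190:280,180:300],(800,600),interpolation=2))
```

```text
t 3.975 pos [ 460.8  -187.99  101.36] shift [-0.00033  0.00125  0.04686] turn -0.05 F [-0.57  0.78 -1.1 ] w 3.7 j6 0.233 tilt [-0.0003  0.0016]
```

View pics/m5.png

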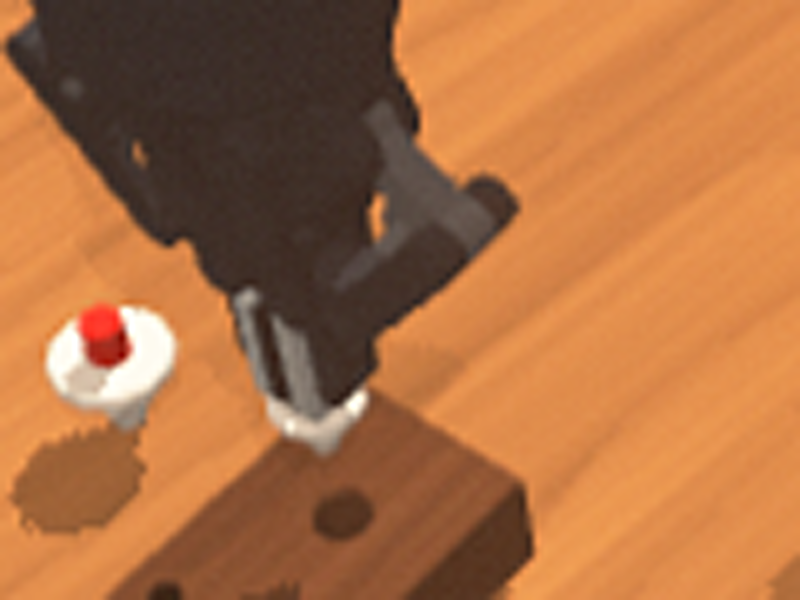

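Run:
```python
from h import *
to([636.5,-2,125],9.8)
```

```text
t 4.025 pos [ 460.13 -187.88  100.51] shift [-0.15345 -0.20521 -0.02449] turn -0.07 F [ 0.09 -0.45 -0.64] w 3.5 j6 0.233 tilt [-0.0021  0.002 ]
```

Call:
jog_arm(increments=[[-0.01, -0.013, -0.02, 0], [-0.035, -0.047, -0.03, 0], [-0.06, -0.08, -0.035, 0], [-0.085, -0.114, -0.035, 0], [-0.11, -0.147, -0.03, 0], [-0.135, -0.18, -0.025, 0], [-0.15, -0.2, -0.025, 0], [-0.1535, -0.2052, -0.025, 0], [-0.1535, -0.2052, -0.025, 0], [-0.1535, -0.2052, -0.025, 0]])

```text
clock: 5.28
position: [635.6, -2.8, 125.4]
ee_rot: [0.764, -0.645, -0.002, 0.0]
contact_force: [0.3, 0.1, -0.8]
gripper_width: 3.6
```

Run:
```python
from h import *
import cv2
b=get_image('scene')[:,:,::-1];a=get_image('top')[:,:,::-1]
to([636.5,-2,115],9.8)
p=read_state()['position']
print(proj('scene',p-[0,0,22.8]),proj('scene',p-[0,0,40.8]))
cv2.imwrite("pics/m6.png",cv2.resize(b[190:280,330:450],(800,600),interpolation=2))
cv2.imwrite("pics/m6t.png",a)
```

```text
t 5.375 pos [635.91  -2.72 125.73] shift [-0.00058 -0.00073  0.01073] turn -0.12 F [-1.19  0.03 -0.56] w 3.9 j6 -0.078 tilt [-0.0023  0.0021]
(np.float64(385.93965509889233), np.float64(230.63917596173064)) (np.float64(384.5692149453082), np.float64(237.88602485101214))
```

View pics/m6.png

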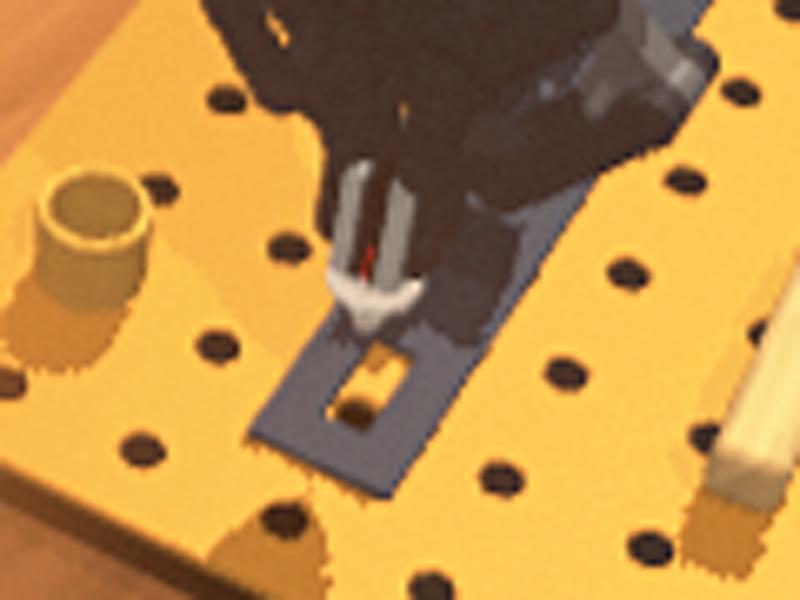

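View pics/m6t.png

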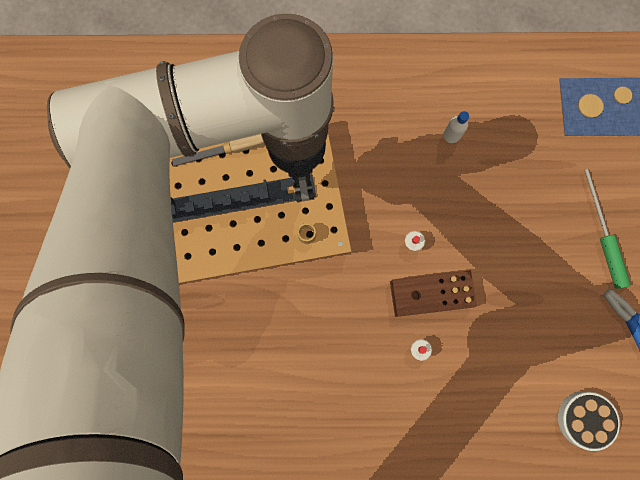

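Run:
```python
from h import *
np.set_printoptions(precision=1,suppress=True)
p=read_state()['position'];print(p)
for z in(81,83,85): print(z,at('scene',385.2,239.3,z)-p)
# flange centre px (376,290 crop): bottom edge
for (x,y) in [(332,275),(422,290),(376,285)]:
  print(at('scene',330+x/6.667,190+y/6.667,p[2]-21)-p)
print(at('scene',330+354/6.667,190+414/6.667,50))
```

```text
[635.9  -2.7 125.7]
81 [  0.9   1.3 -44.7]
83 [  1.8  -0.3 -42.7]
85 [  2.6  -1.8 -40.7]
[ -5.7  -9.1 -21. ]
[ 13.    1.6 -21. ]
[  4.   -4.5 -21. ]
[638.4  -3.1  50. ]
```

Call:
jog_arm(increments=[[-0.0006, -0.0004, 0.01, 0], [-0.0006, -0.0004, 0.018, 0], [-0.0006, -0.0004, 0.025, 0], [-0.0006, -0.0004, 0.027, 0], [-0.0006, -0.0004, 0.027, 0]])

```text
clock: 6.0
position: [636.1, -2.0, 98.5]
ee_rot: [0.764, -0.645, -0.002, 0.0]
contact_force: [-0.1, 1.0, -1.3]
gripper_width: 3.5
```

Run:
```python
from h import *
import cv2
b=get_image('scene')[:,:,::-1]
to([636.1,-2,90],9.8)
cv2.imwrite("pics/m7.png",cv2.resize(b[205:280,340:440],(800,600),interpolation=2))
```

```text
t 6.05 pos [636.3   -2.02  98.79] shift [-3.00e-05  1.80e-04  8.79e-03] turn -0.12 F [ 0.2  -0.76 -0.4 ] w 3.8 j6 -0.079 tilt [-0.0021  0.002 ]
```

View pics/m7.png

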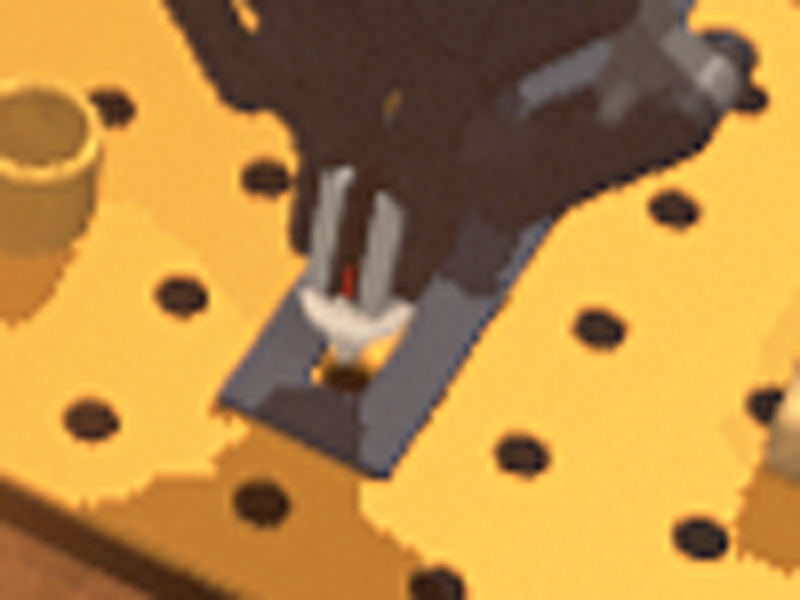

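Call:
jog_arm(increments=[[0, 0, 0.003, 0], [0, 0, 0.006, 0], [0, 0, 0.008, 0], [0, 0, 0.008, 0]])

```text
clock: 6.55
position: [636.1, -2.0, 90.5]
ee_rot: [0.764, -0.645, -0.002, 0.0]
contact_force: [0.3, -0.8, -0.1]
gripper_width: 3.0
```

Run:
```python
from h import *
for i in range(3): to([636.1,-2,88],9.8)
```

```text
t 6.55 pos [636.12  -2.    90.49] shift [-0.0e+00  2.0e-05  2.5e-03] turn -0.11 F [ 0.35 -0.83 -0.06] w 3.0 j6 -0.079 tilt [-0.0026  0.0019]
t 6.55 pos [636.12  -2.    90.49] shift [-0.0e+00  2.0e-05  2.5e-03] turn -0.11 F [ 0.35 -0.83 -0.06] w 3.0 j6 -0.079 tilt [-0.0026  0.0019]
t 6.55 pos [636.12  -2.    90.49] shift [-0.0e+00  2.0e-05  2.5e-03] turn -0.11 F [ 0.35 -0.83 -0.06] w 3.0 j6 -0.079 tilt [-0.0026  0.0019]
```

Call:
jog_arm(increments=[[0, 0, 0.001, 0], [0, 0, 0.002, 0], [0, 0, 0.0025, 0], [0, 0, 0.0025, 0]])

```text
clock: 7.05
position: [636.2, -2.0, 88.0]
ee_rot: [0.764, -0.645, -0.002, 0.0]
contact_force: [0.0, -0.4, -0.1]
gripper_width: 3.5
```

Call:
jog_arm(increments=[[0, 0, 0.001, 0], [0, 0, 0.002, 0], [0, 0, 0.003, 0], [0, 0, 0.003, 0]])

```text
clock: 7.55
position: [636.1, -2.0, 84.9]
ee_rot: [0.764, -0.645, -0.002, 0.0]
contact_force: [1.0, 0.1, -0.4]
gripper_width: 3.6
```

Call:
jog_arm(increments=[[0, 0, 0.001, 0], [0, 0, 0.002, 0], [0, 0, 0.003, 0], [0, 0, 0.003, 0]])

```text
clock: 8.05
position: [636.2, -1.8, 81.7]
ee_rot: [0.764, -0.645, -0.002, 0.0]
contact_force: [0.9, 1.2, -1.1]
gripper_width: 3.5
```

Run:
```python
from h import *
import cv2
b=get_image('scene')[:,:,::-1]
to([636.1,-2,75.8],9.8)
cv2.imwrite("pics/m8.png",cv2.resize(b[205:280,340:440],(800,600),interpolation=2))
```

```text
t 8.1 pos [636.11  -1.87  81.75] shift [1.40e-04 2.00e-05 5.95e-03] turn -0.11 F [1.08 1.3  0.61] w 3.7 j6 -0.079 tilt [-0.0027  0.0019]
```

View pics/m8.png

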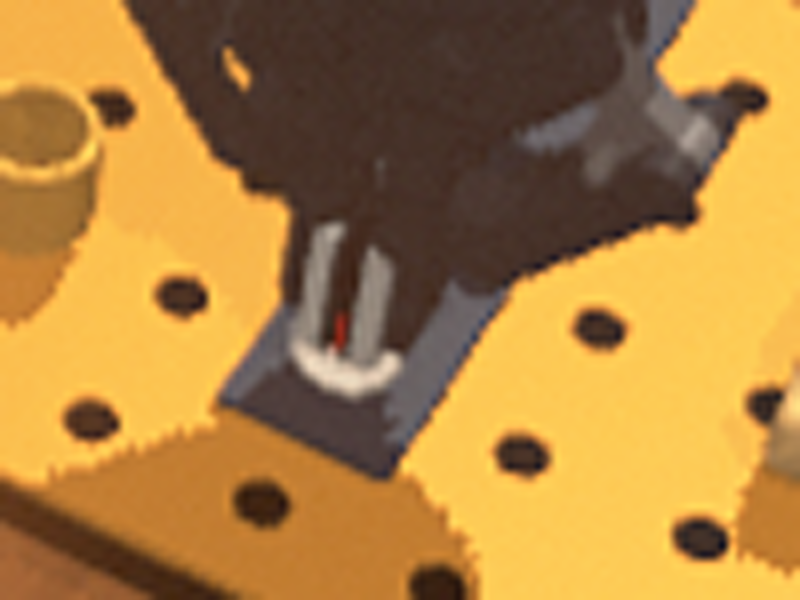

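Call:
jog_arm(increments=[[0, 0, 0.001, 0], [0, 0, 0.002, 0], [0, 0, 0.0025, 0], [0, 0, 0.0025, 0]])

```text
clock: 8.6
position: [636.4, -1.7, 79.4]
ee_rot: [0.764, -0.645, -0.001, -0.0]
contact_force: [0.6, 1.6, 0.6]
gripper_width: 3.5
```

Call:
jog_arm(increments=[[0, 0, 0.0005, 0], [0, 0, 0.001, 0], [0, 0, 0.0015, 0], [0, 0, 0.0015, 0]])

```text
clock: 9.1
position: [636.4, -1.7, 77.9]
ee_rot: [0.764, -0.645, -0.001, -0.0]
contact_force: [1.5, 1.4, 0.8]
gripper_width: 3.6
```

Call:
jog_arm(increments=[[0, 0, 0.0005, 0], [0, 0, 0.001, 0], [0, 0, 0.0013, 0], [0, 0, 0.0013, 0]])

```text
clock: 9.6
position: [636.4, -1.7, 76.5]
ee_rot: [0.764, -0.645, -0.001, -0.0]
contact_force: [1.1, 1.1, 0.5]
gripper_width: 3.6
```

Call:
jog_arm(increments=[[0, 0, 0.0004, 0], [0, 0, 0.0007, 0], [0, 0, 0.0007, 0]])

```text
clock: 9.98
position: [636.5, -1.6, 75.9]
ee_rot: [0.764, -0.645, -0.001, -0.0]
contact_force: [0.6, 0.8, 1.4]
gripper_width: 3.4
```

Call:
jog_arm(increments=[[0, 0, 0.0004, 0], [0, 0, 0.0007, 0], [0, 0, 0.0007, 0]])

```text
clock: 10.35
position: [636.5, -1.6, 75.7]
ee_rot: [0.764, -0.645, -0.001, -0.0]
contact_force: [-1.0, 2.2, 6.2]
gripper_width: 3.8
```

Call:
jog_arm(increments=[[0, 0, 0, 0], [0, 0, 0, 0], [0, 0, 0, 0], [0, 0, 0, 0], [0, 0, 0, 0]], hand=-0.45)

```text
clock: 10.98
position: [636.5, -1.6, 75.6]
ee_rot: [0.764, -0.645, -0.001, -0.0]
contact_force: [0.4, -1.0, -0.4]
gripper_width: 23.4
```

Call:
jog_arm(increments=[[0, 0, -0.01, 0], [0, 0, -0.025, 0], [0, 0, -0.04, 0], [0, 0, -0.04, 0], [0, 0, -0.04, 0]])

```text
clock: 11.6
position: [636.3, -1.7, 115.7]
ee_rot: [0.764, -0.645, -0.001, -0.0]
contact_force: [0.0, -0.4, -0.7]
gripper_width: 23.6
```

Run:
```python
from h import *
import cv2
b=get_image('scene')[:,:,::-1]
to([636.4,-1.7,75.8],9.8)
cv2.imwrite("pics/m9.png",cv2.resize(b[205:280,340:440],(800,600),interpolation=2))
```

```text
t 11.65 pos [636.09  -1.77 115.26] shift [ 8.000e-05 -4.000e-04  3.946e-02] turn -0.11 F [0.29 0.13 0.36] w 23.6 j6 -0.079 tilt [-0.0026  0.0021]
```

View pics/m9.png

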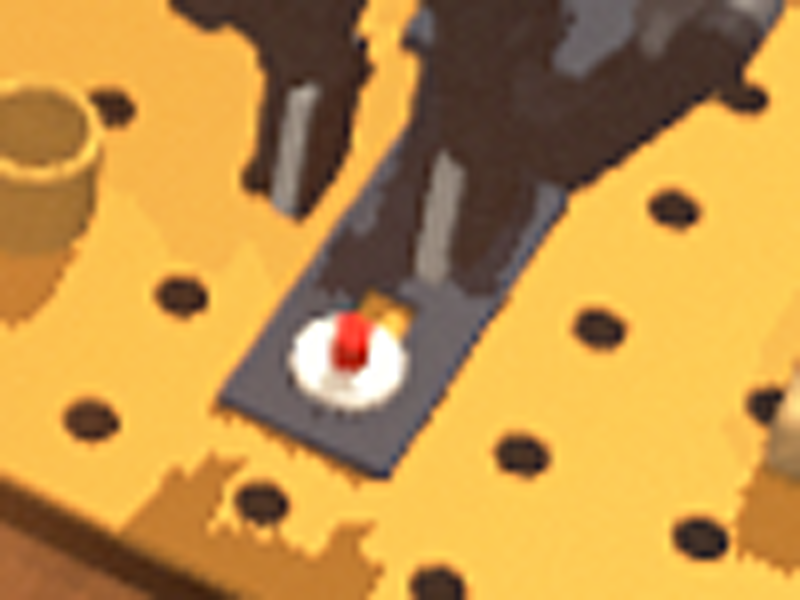

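The rivet's flange lies flat on the ear at (350,360) in the crop and the red pin is fully up. I'll shut the fingers and press.

Call:
jog_arm(increments=[[0, 0, 0, 0], [0, 0, 0, 0], [0, 0, 0, 0], [0, 0, 0.01, 0], [0, 0, 0.02, 0], [0, 0, 0.028, 0], [0, 0, 0.028, 0], [0, 0, 0.028, 0]], hand=-1)

```text
clock: 12.65
position: [636.2, -1.7, 87.3]
ee_rot: [0.764, -0.645, -0.002, -0.0]
contact_force: [-0.4, 0.6, 0.1]
gripper_width: 0.3
```

Run:
```python
from h import *
import cv2
b=get_image('scene')[:,:,::-1]
to([636.4,-1.7,82],9.8)
cv2.imwrite("pics/m10.png",cv2.resize(b[205:280,340:440],(800,600),interpolation=2))
```

```text
t 12.7 pos [636.32  -1.68  87.58] shift [ 5.00e-05 -8.00e-05  5.58e-03] turn -0.1 F [0.04 0.45 0.25] w -0.1 j6 -0.079 tilt [-0.0019  0.0022]
```

View pics/m10.png

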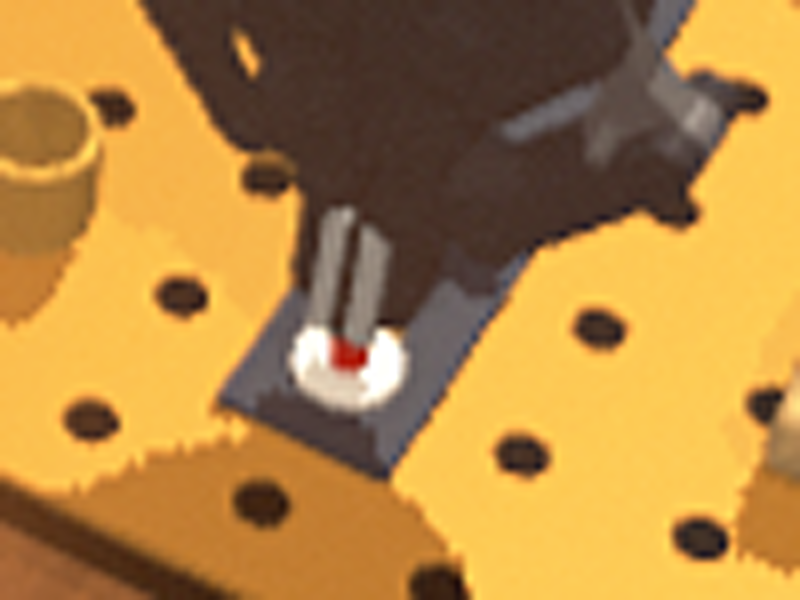

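Call:
jog_arm(increments=[[0, 0, 0.002, 0], [0, 0, 0.004, 0], [0, 0, 0.005, 0], [0, 0, 0.005, 0]])

```text
clock: 13.2
position: [636.2, -1.6, 82.4]
ee_rot: [0.764, -0.645, -0.002, -0.0]
contact_force: [-0.7, 0.9, 0.0]
gripper_width: -0.3
```

Call:
jog_arm(increments=[[0, 0, 0.001, 0], [0, 0, 0.0015, 0], [0, 0, 0.0015, 0]])

```text
clock: 13.58
position: [636.4, -1.6, 82.1]
ee_rot: [0.765, -0.645, -0.001, -0.0]
contact_force: [-1.8, 1.0, 5.0]
gripper_width: -0.1
```

Call:
jog_arm(increments=[[0, 0, 0.0015, 0], [0, 0, 0.0025, 0], [0, 0, 0.0025, 0], [0, 0, 0.0025, 0]])

```text
clock: 14.08
position: [636.5, -1.6, 81.4]
ee_rot: [0.765, -0.644, -0.001, -0.0]
contact_force: [-3.8, 0.8, 6.9]
gripper_width: 0.3
```

Call:
jog_arm(increments=[[0, 0, 0.002, 0], [0, 0, 0.003, 0], [0, 0, 0.003, 0], [0, 0, 0.003, 0]])

```text
clock: 14.58
position: [636.5, -1.7, 80.3]
ee_rot: [0.765, -0.644, -0.0, -0.0]
contact_force: [-2.8, 1.2, 8.1]
gripper_width: -0.1
```

Call:
jog_arm(increments=[[0, 0, 0.002, 0], [0, 0, 0.003, 0], [0, 0, 0.003, 0], [0, 0, 0.003, 0], [0, 0, 0.003, 0]])

```text
clock: 15.2
position: [636.5, -1.6, 79.1]
ee_rot: [0.765, -0.644, -0.0, -0.0]
contact_force: [-4.3, 1.4, 9.4]
gripper_width: -0.1
```

Run:
```python
from h import *
import cv2
b=get_image('scene')[:,:,::-1]
to([636.4,-1.7,73],9.8)
cv2.imwrite("pics/m11.png",cv2.resize(b[205:280,340:440],(800,600),interpolation=2))
```

```text
t 15.25 pos [636.52  -1.64  79.17] shift [5.00e-05 1.30e-04 6.17e-03] turn 0.03 F [-3.7  -0.47  9.13] w -0.2 j6 -0.079 tilt [0.0004 0.0009]
```

View pics/m11.png

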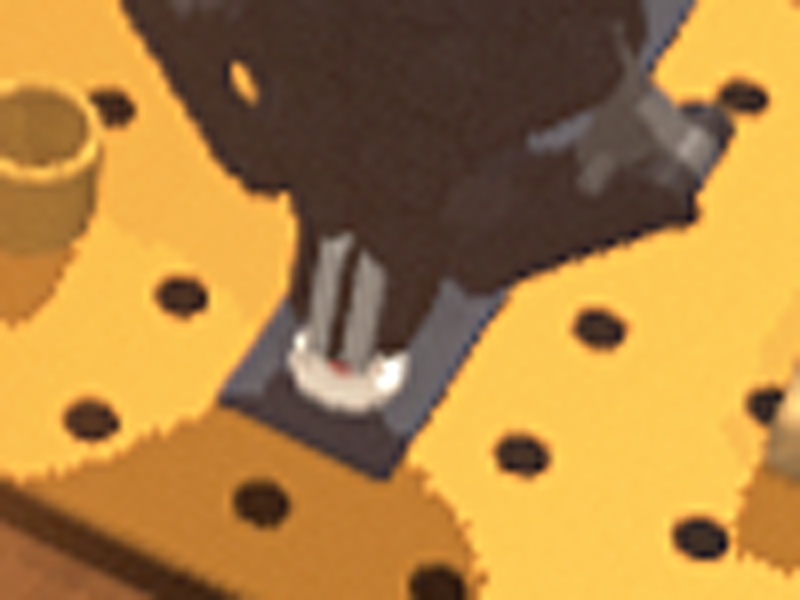

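Call:
jog_arm(increments=[[0, 0, 0.002, 0], [0, 0, 0.003, 0], [0, 0, 0.004, 0], [0, 0, 0.004, 0], [0, 0, 0.004, 0]])

```text
clock: 15.88
position: [636.5, -1.6, 77.0]
ee_rot: [0.765, -0.644, 0.0, -0.001]
contact_force: [-4.7, -0.2, 8.9]
gripper_width: 0.1
```

Call:
jog_arm(increments=[[0, 0, 0.002, 0], [0, 0, 0.003, 0], [0, 0, 0.004, 0], [0, 0, 0.004, 0], [0, 0, 0.004, 0]])

```text
clock: 16.5
position: [636.5, -1.6, 74.9]
ee_rot: [0.765, -0.643, 0.0, -0.001]
contact_force: [-4.0, 0.8, 7.9]
gripper_width: 0.1
```

Call:
jog_arm(increments=[[0, 0, 0.002, 0], [0, 0, 0.003, 0], [0, 0, 0.0035, 0], [0, 0, 0.0035, 0], [0, 0, 0.0035, 0]])

```text
clock: 17.12
position: [636.5, -1.6, 73.2]
ee_rot: [0.766, -0.643, 0.001, -0.001]
contact_force: [-3.7, 0.8, 8.5]
gripper_width: 0.1
```

Call:
jog_arm(increments=[[0, 0, 0.002, 0], [0, 0, 0.003, 0], [0, 0, 0.0035, 0], [0, 0, 0.0035, 0], [0, 0, 0.0035, 0]])

```text
clock: 17.75
position: [636.5, -1.6, 73.1]
ee_rot: [0.766, -0.643, 0.001, -0.001]
contact_force: [-6.0, 1.3, 14.3]
gripper_width: -0.0
```

Call:
jog_arm(increments=[[0, 0, -0.005, 0], [0, 0, -0.02, 0], [0, 0, -0.04, 0], [0, 0, -0.06, 0], [0, 0, -0.08, 0], [0, 0, -0.08, 0], [0, 0, -0.08, 0]])

```text
clock: 18.62
position: [635.8, -1.6, 152.3]
ee_rot: [0.766, -0.643, 0.001, -0.0]
contact_force: [0.8, -0.1, -0.7]
gripper_width: 0.3
```

Run:
```python
from h import *
import cv2
b=get_image('scene')[:,:,::-1]
to([636.4,-1.7,73],9.8)
cv2.imwrite("pics/m12.png",cv2.resize(b[205:280,340:440],(800,600),interpolation=2))
```

```text
t 18.675 pos [635.66  -1.62 151.99] shift [ 0.00014 -0.00067  0.07899] turn 0.18 F [-0.89  1.2  -0.67] w -0.0 j6 -0.078 tilt [ 0.0007 -0.0008]
```

View pics/m12.png

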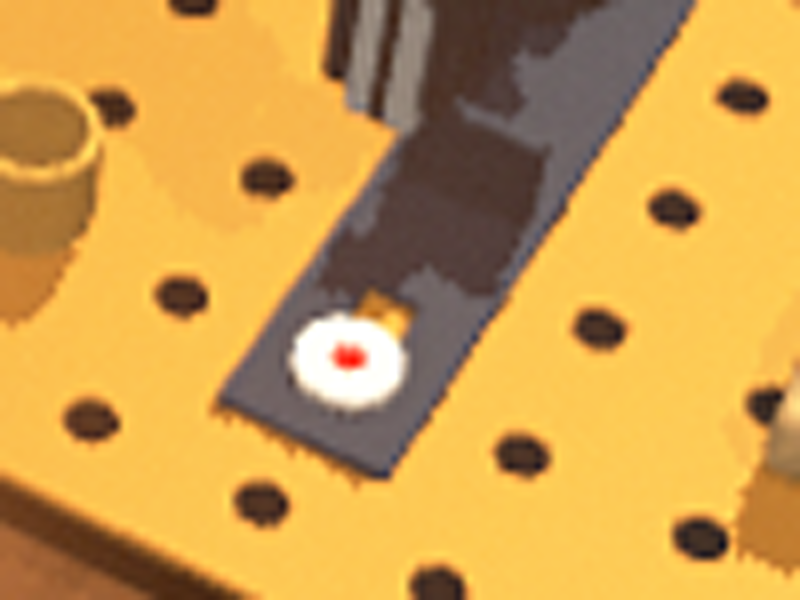

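The pin is flush and the flange is flat at (350,360), and the gripper is clear of everything. I'm handing the job in.

```bash
python3 -c "
from bench import *
print(job_done())"
```

```text
the job is handed in; nothing more can be done
None
```

The rivet is in the board hole under the rack's slot with its flange on the ear and its red pin flush. I handed the job in at about 18.7 s of the 64 s allowed; `job_done()` gives no verdict.

- **Pick-up:** I gripped the pin of the rivet in the parts block. The opening read 3.5 mm instead of the expected 8.4 mm, but a lift and a picture showed the rivet firmly held and upright.
- **Seating:** The tip went straight into the hole, about 7 mm towards -y from the slot's middle, so no search was needed. The flange met the ear at TCP height 75.7 mm (75.8 expected) with about 6 N. I let go and checked in a picture that the pin was still up.
- **Pressing:** With the fingers shut, the pin slid in at about 8–9 N. It stopped hard after about 9 mm of travel, with at most 14 N vertically and 6 N sideways.
- **Last checks:** After I withdrew the gripper, the picture showed the flange flat and the pin flush. The ligature stood where it was, the visible part of the file looked undisturbed, and the force reading was back to noise. I did not take a last picture of the oil bottle, but the arm never went near it.
- **Disagreement:** The two cameras differed by about 2 mm in x, which is their stated calibration accuracy, and it had no effect on the fit.

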